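# Load three tins into the pusher tray under the shelf riser

## Robot

A 7-joint arm with a two-finger parallel gripper is mounted at the origin on the work surface; the furniture and walls round the work are solid. World frame = base frame: x ahead of the robot, y to its left, z up, the work surface at z = 0. Lengths are in m, angles in rad, forces in N, time in s.
With the tool pointing down it reaches from about 0.35 to 0.9 m from the base axis. Payload 8.1 kg.
Tool frame: the origin (TCP) lies midway between the tips of the shut fingers; the grasp point (between the pads) lies arm.grip_point_offset behind it (arm.grip_point_offset is the distance from the TCP to the grasp point, in m); y points along the fingers, z is the direction in which the jaws open and shut, and the axes are right-handed (so a half turn about y gives the same grasp; the last joint's range is limited). The gripper opens to 92 mm and grips with 3 to 60 N. Pads are 19 mm wide; open, the fingers measure 130 mm over their backs; the gripper's body (75 mm by 190 mm) begins 47 mm behind the grasp point.
Start: joints at [-1.356, 0.434, 0.025, 1.573, -0.012, 1.134, -0.075], TCP at [0.195, 0.594, 0.227] pointing down, gripper open.
Joint ranges: [-2.62, 2.62], [-0.44, 2.09], [-1.27, 1.32], [0.08, 2.57], [-1.32, 4.46], [0.12, 2], [-2.74, 2.74]. Speed limits (rad/s): [2.22, 2.22, 3.01, 3.01, 3.14, 3.14, 3.14].

## Interface

Orientations are given as a rotation vector (axis times angle).
In Python, from cell import arm, get_image, camera_info gives the robot as it stands.
- The arm moves only by the tool carry_out, never from a script. Its argument "steps" is one flat list of numbers, 5 for each row, row after row: the opening, from 0 (shut) to 1 (fully open), then the shift along the world's x, y, z in units of 0.1 m (1.0 is 0.1 m), then the turn about the world's z in units of 45 degrees (1.0 is 45 degrees). In form: [hand, dx, dy, dz, spin, hand, dx, dy, dz, spin, ...]. A call has 1 to 12 rows; each row is the pose to reach, as a shift and turn from the pose commanded when the call began; what a row does not reach only later rows make up. A row lasts 1/10 s, in which the tool goes at most 50 mm and 8.59 degrees, less where a joint would pass 70% of its speed; a pose out of reach is approached as far as the arm can. A call with a number of a shift or a turn outside -1 to 1 is refused whole. A call with a gripper value outside its range is refused whole. The fingers move at their own pace and stop on an object; "grip_force" is the grip in N (left out, the last holds). Time passes only in rows, so rows that repeat a pose let the fingers close. It gives the time, the measured TCP pose, the force and the opening at its end, in the units of the state.
- arm.observe(): the state, without advancing time (a new reading comes with each control period).
- get_image(name): name is "side" or "top"; returns (picture, depth): 400x640x3 uint8, red, green, blue; 400x640 float32, m along the optical axis (not along the pixel's ray), 0 where there is no reading.
- camera_info(name): a dict with "fovy" (degrees; the focal length in pixels is half the picture's height over the tangent of half this angle, whatever the lens; pixels are square), "cx", "cy" (the principal point, pixels), "R" (3x3) and "t" (3): a world point X has camera coordinates R X + t. Camera axes: x right, y down, z forward; pixel columns grow to the right and rows downward; lengths in m; the calibration is good to about 2 mm. A picture is of the moment at which its call begins. camera_info takes no time and is no camera call.
- arm.sign_off(): hands the job in, once; it reports no verdict.
The state is a dict: "clock": time; "joints": joint angles; "dq": joint speeds; "joint_efforts": joint torques, N m; "position": TCP position; "ee_rot": TCP orientation; "force": force on the tool from outside, world axes, zero at the start; "ft_torque": the same for the moment, N m; "width": opening from 0.0 (shut) to 1.0 (fully open).
Only numpy, scipy, OpenCV 4.12 (cv2) and the standard library are available. Lean on these libraries where they do the work, as an engineer would, in place of code of your own. Each camera call takes 0.05 s, during which the arm holds its last target. There are 200 camera calls.

## Task

Put the three small food tins away in the spring-loaded pusher tray under the wire shelf: upright and one after another, push each in between the rails and right past the sprung rollers at the mouth, so that the three stay in single file when you let go. Don't knock a tin over or ram the row hard against the end, and leave the salt shaker and the little pot where they stand.

Things in the scene. Friction and masses are not known exactly. Their poses are not given: they have to be found in the camera images.
- tray: Pusher tray fixed on the table under a wire shelf riser: a straight lane with no floor (tins slide on the table) between two rails 57 mm apart inside, 22 mm high. Origin on the table, on the lane's centre line, between the two catch rollers; x points along the lane INTO the tray, y across it, z up. A mug and a matchbox stand on the riser
- tray_mouth (a point): middle of the lane's open mouth, on the table, 105 mm before the rollers (axes as the tray). The rails flare from 131 mm apart here to 57 mm apart 30 mm before the rollers, 22 mm high; past that a 10 mm kerb up to 20 mm past the rollers
- catch_mid (a point): mid-point of the roller catch, 34 mm above the table, axes as the tray: two rollers 12 mm thick, 12 to 56 mm high, on sprung arms pivoted at x -50, y +-48 mm (24 to 62 mm high, 80 mm clear at the pivots). Rollers rest 46 mm apart. The push rises to 5-8 N for the first tin, 9-15 N for the next two, then drops to nearly nothing as a tin slips past; let go before, it comes out again
- tin_rest (a point): where the last tin's centre comes to rest, 14 mm past the rollers, 44 mm up: pushed to about 20 mm past and let go, it comes back to here, held in by the rollers and pressed on them by the pusher. Tins before it have been pushed along, to 67 and 120 mm past the rollers
- deck_edge (a point): middle of the riser's front edge, at the underside of its wire deck: 140 mm above the table, 42 mm before the rollers; deck 7 mm thick, 170 mm wide, 286 mm long; legs 82 mm either side of the lane, 30 and 220 mm past the rollers. The last tin's rear ends 30 mm under the deck, where a vertical hand cannot follow; one leaning back 35 to 45 degrees, fingers pointing into the lane, can
- pusher (a joint): sprung pusher plate in the lane, 48 mm wide, 62 mm high: how far it is pushed back, in m. 0 = empty lane (its face at x = 30 mm), about 0.117 with three tins loaded, 0.128 = its hard stop, reached when the third tin is pushed about 25 mm past the rollers. Spring 3 N at 0, rising to 4.2 N
- tin_a_mid (a point): small straight-sided food tin with a plain paper label and a ring pull, 53 mm across, 88 mm tall, upright, about 0.17 kg (varies); one of three alike. This point is its centre, 44 mm above its underside; z along its axis. Starts upstream of the mouth.
- tin_b_mid (a point): small straight-sided food tin with a plain paper label and a ring pull, 53 mm across, 88 mm tall, upright, about 0.17 kg (varies); one of three alike. This point is its centre, 44 mm above its underside; z along its axis. Starts upstream of the mouth.
- tin_c_mid (a point): small straight-sided food tin with a plain paper label and a ring pull, 53 mm across, 88 mm tall, upright, about 0.17 kg (varies); one of three alike. This point is its centre, 44 mm above its underside; z along its axis. Starts upstream of the mouth.
- salt_shaker: white glass salt shaker with a grey top, 44 mm across, 90 mm tall; stands on the table beside the tray's mouth. Not to be loaded. Origin at the centre of its underside
- cream_pot: squat round lidded pot, 58 mm across, 50 mm tall; stands on the table beside the tray's mouth. Not to be loaded. Origin at the centre of its underside
Not all that is in view belongs to the job. Leave any black or turquoise look-alike of the part that bears tin_a_mid alone.

How it is judged:
By the outcome, as a careful person would: the job done as asked, in the order asked, and still so for the second after the job is handed in, with the robot touching nothing.
It also fails if it takes over 67 s, if anything falls off the work surface, if the arm or the gripper's body presses on something with over 40 N, if the wrist force passes 120 N, or if a joint passes its speed limit or range.

## Working session

There is one attempt and no reset: what is moved stays moved. The work goes in short steps, Python scripts to look and compute and a tool call to move; the robot and the scene stay as the last step left them, time stands still between calls to the robot, and variables do not carry over. Pictures are saved under pics/ and viewed, about 8 in all and at most 12, crops included, and the job is handed in when it is done.

Besides the shell and the picture viewer there is one more tool, called after ">>>" by a JSON object that holds its "op" and its "data". carry_out: Moves the arm, as the interface text tells. Shifts and turns lie within -1 to 1; 1 stands for 0.1 m of shift or 45 degrees of turn. Its arguments: {"type":"object","properties":{"steps":{"type":"array","items":{"type":"number"}},"grip_force":{"type":"number"}},"required":["steps"]}

```bash
ls; mkdir -p pics; cat > h.py <<'E'
import numpy as np, cv2
from cell import arm, get_image, camera_info
def cam(n):
    c=camera_info(n); f=200/np.tan(np.radians(c['fovy'])/2)
    return f,c['cx'],c['cy'],np.array(c['R']),np.array(c['t'])
def cloud(n,d):
    f,cx,cy,R,t=cam(n); v,u=np.mgrid[0:400,0:640]
    P=np.stack([(u-cx)/f*d,(v-cy)/f*d,d],-1)
    return (P-t)@R
def ray(n,u,v,z):
    f,cx,cy,R,t=cam(n); o=-R.T@t; r=R.T@np.array([(u-cx)/f,(v-cy)/f,1]); return o+r*(z-o[2])/r[2]
E
python3 - <<'E'
from h import *
for n in('side','top'):
    p,d=get_image(n); cv2.imwrite(f'pics/{n}0.png',p[:,:,::-1]); np.savez(f'{n}0.npz',p=p,d=d)
    f,cx,cy,R,t=cam(n); print(n,f,cx,cy,-R.T@t,R.round(3).tolist(),(d>0).mean())
s=arm.observe();print(s, arm.grip_point_offset)
E
```

```text
pics
side 452.3915328596037 324.420948301466 194.886699643262 [0.97347504 0.81412468 0.9399026 ] [[-0.824, 0.566, -0.001], [0.402, 0.583, -0.706], [-0.399, -0.582, -0.708]] 0.99617578125
top 434.7834631749611 316.5369029569391 204.96287478355393 [0.35013545 0.14682074 1.20310048] [[0.021, -1.0, 0.019], [-0.992, -0.023, -0.121], [0.121, -0.016, -0.992]] 0.9960390625
{'clock': 0.1, 'joints': array([-1.35561774,  0.43516562,  0.02499305,  1.57397265, -0.01156432,
        1.13400618, -0.0750839 ]), 'dq': array([ 5.07278564e-04,  6.91051693e-04,  1.85591607e-03, -2.47973313e-03,
        8.04439649e-05, -1.84969630e-03,  1.18068198e-03]), 'joint_efforts': array([ 4.13838439e-03, -6.69129610e+01,  9.88616310e-01, -3.15143430e+01,
       -6.04483299e-02,  3.74752586e-02,  6.05886089e-05]), 'position': array([0.19521858, 0.59326291, 0.22602898]), 'ee_rot': array([-1.55777484,  0.24952743, -0.24944157]), 'force': array([0.3039138 , 0.58281146, 0.19867476]), 'ft_torque': array([-0.00311936, -0.00697847, -0.00356686]), 'width': 0.9965902605432753} 0.0188
```

View pics/side0.png

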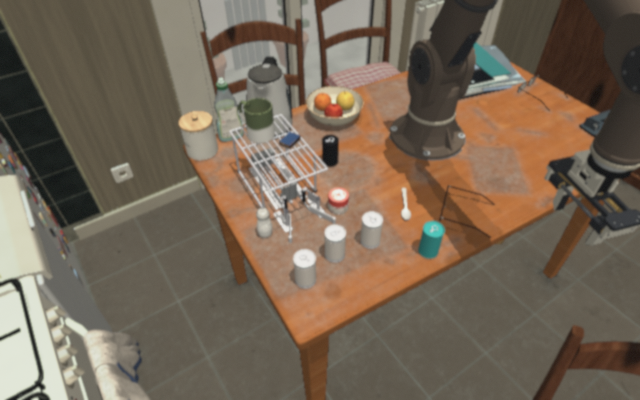

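View pics/top0.png

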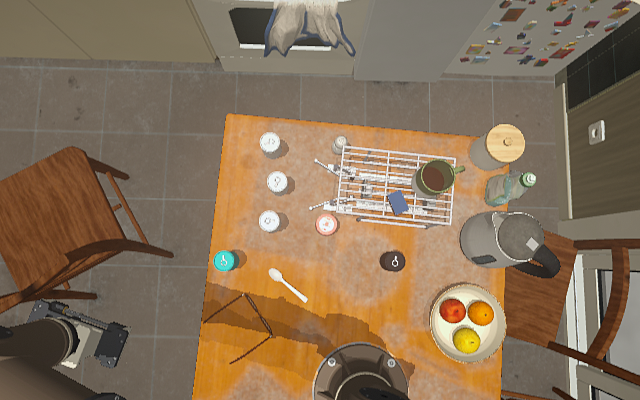

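```bash
python3 - <<'E'
from h import *
from scipy.spatial.transform import Rotation as Ro
print(Ro.from_rotvec(arm.observe()['ee_rot']).as_matrix().round(3).tolist())
Z={n:np.load(n+'0.npz') for n in('side','top')}
C={n:cloud(n,Z[n]['d']) for n in Z}
p=Z['top']['p'];hsv=cv2.cvtColor(p,cv2.COLOR_RGB2HSV)
# white blobs on table
P=C['top']
m=((hsv[...,1]<70)&(hsv[...,2]>120)&(P[...,2]>.06)&(P[...,2]<.11)).astype(np.uint8)
n,l,s,c=cv2.connectedComponentsWithStats(m)
for i in range(1,n):
    if s[i,4]>40: 
        q=P[l==i]; print('white',c[i].round(),s[i],np.median(q,0).round(4),q[:,2].max().round(3))
for nm,(u0,v0,u1,v1) in dict(spoon=(262,262,312,306),wire=(200,285,280,365)).items():
    q=P[v0:v1,u0:u1]; pp=hsv[v0:v1,u0:u1]
    w=(pp[...,1]<80)&(pp[...,2]>140) if nm=='spoon' else q[...,2]>.02
    Q=q[w]; print(nm,w.sum(),np.percentile(Q,[0,5,50,95,100],axis=0).round(3).tolist()); print('table',np.median(q[...,2]).round(4))
t=cv2.resize(p[110:310,205:405],(560,560),interpolation=cv2.INTER_CUBIC)
s=cv2.resize(Z['side']['p'][110:310,225:505],(784,560),interpolation=cv2.INTER_CUBIC)
cv2.imwrite('pics/topc.png',t[...,::-1]);cv2.imwrite('pics/sidec.png',s[...,::-1])
E
```

```text
[[0.95, -0.0, 0.313], [-0.313, -0.001, 0.95], [0.0, -1.0, -0.001]]
white [270. 142.] [260 132  20  22 355] [0.6498 0.255  0.0866] 0.094
white [486. 153.] [477 132  29  35 291] [ 0.6327 -0.3128  0.0833] 0.11
white [340. 141.] [334 135  14  15 132] [0.6574 0.0701 0.0852] 0.093
white [277. 181.] [267 171  21  22 347] [0.5463 0.2323 0.0871] 0.093
white [498. 191.] [492 174  19  30 246] [ 0.5345 -0.3454  0.0812] 0.11
white [269. 220.] [259 210  21  21 344] [0.4444 0.2496 0.0869] 0.094
white [473. 236.] [465 212  22  45 393] [ 0.4154 -0.275   0.0869] 0.11
white [493. 265.] [484 263  22   5  57] [ 0.3416 -0.3247  0.0909] 0.11
white [349. 382.] [335 373  37  26  65] [0.0588 0.0482 0.107 ] 0.11
spoon 266 [[0.231, 0.147, -0.004], [0.239, 0.153, -0.001], [0.288, 0.214, 0.005], [0.318, 0.247, 0.011], [0.35, 0.253, 1.203]]
table 0.0006
wire 264 [[0.084, 0.147, 0.02], [0.095, 0.147, 0.023], [0.202, 0.292, 0.032], [0.35, 0.386, 1.203], [0.35, 0.403, 1.203]]
table 0.0004
```

View pics/topc.png

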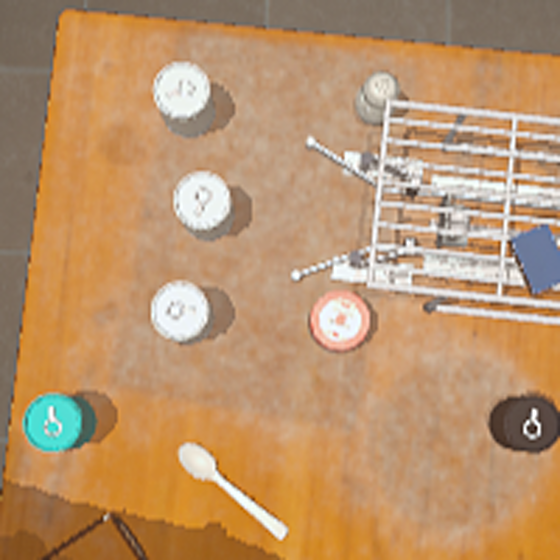

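View pics/sidec.png

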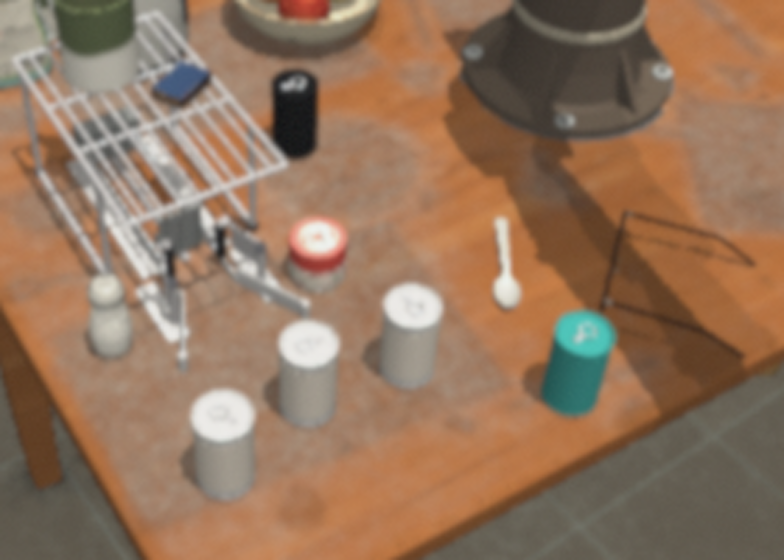

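```bash
python3 - <<'E'
from h import *
Z={n:np.load(n+'0.npz') for n in('side','top')}
C={n:cloud(n,Z[n]['d']) for n in Z}
a,b=ray('top',343.6,146.4,.145),ray('top',337.1,212.5,.145); print('deck corners',a,b,np.linalg.norm(a-b))
a,b=ray('top',315.7,160.7,.022),ray('top',310.7,207.9,.022); print('mouth',a,b,(a+b)/2,np.linalg.norm(a-b))
for n in Z:
    P=C[n];m=(abs(P[...,2]-.145)<.008)&(P[...,0]>.4)&(P[...,0]<.68)&(P[...,1]<.12)&(P[...,1]>-.24)
    Q=P[m][:,:2].astype(np.float32); r=cv2.minAreaRect(Q); print(n,'deck',len(Q),r,cv2.boxPoints(r).round(4).tolist())
    H,_,_=np.histogram2d(Q[:,1],Q[:,0],bins=[[-.25,.13],[.4,.68]])
    # tins
    for c0 in [(.65,.255),(.546,.232),(.444,.25)]:
        k=(np.hypot(P[...,0]-c0[0],P[...,1]-c0[1])<.045)&(P[...,2]>.08)&(P[...,2]<.095)
        q=P[k][:,:2].astype(np.float32); print('  tin',cv2.minEnclosingCircle(q),q.mean(0),len(q))
    for nm,c0,zr in [('salt',(.657,.07),(.03,.1)),('pot',(.44,.1),(.03,.06))]:
        k=(np.hypot(P[...,0]-c0[0],P[...,1]-c0[1])<.04)&(P[...,2]>zr[0])&(P[...,2]<zr[1]); q=P[k][:,:2].astype(np.float32)
        print(nm,cv2.minEnclosingCircle(q),q.mean(0),len(q)) if len(q) else 0
# lane direction from long deck wires & rails in top image: rail tops
P=C['top'];m=(P[...,2]>.014)&(P[...,2]<.03)&(P[...,0]>.45)&(P[...,0]<.66)&(P[...,1]<.19)&(P[...,1]>-.2)
Q=P[m]; B=np.round(Q[:,1]/.02)
for bb in np.unique(B): print(round(bb*.02,3), np.sort(Q[B==bb][:,0]).round(3)[::4].tolist())
E
```

```text
deck corners [0.62828525 0.06486561 0.145     ] [0.46206517 0.07852042 0.145     ] 0.16677999710901578
mouth [0.61799415 0.13218477 0.022     ] [0.48603537 0.14301905 0.022     ] [0.55201476 0.13760191 0.022     ] 0.13240279946828815
side deck 1303 ((0.532595157623291, -0.06529068946838379), (0.28916868567466736, 0.1714453101158142), 84.98390197753906) [[0.43459999561309814, -0.20180000364780426], [0.6053000092506409, -0.2168000042438507], [0.6305999755859375, 0.07119999825954437], [0.45980000495910645, 0.08619999885559082]]
  tin ((0.6485477089881897, 0.2579578757286072), 0.027486607432365417) [0.64973146 0.2580263 ] 359
  tin ((0.5453072786331177, 0.23458231985569), 0.02741507813334465) [0.5456204  0.23570867] 317
  tin ((0.4414714574813843, 0.25220420956611633), 0.028122633695602417) [0.4428661  0.25275087] 293
salt ((0.65900719165802, 0.0724240243434906), 0.021635014563798904) [0.6616876  0.07858683] 322
pot ((0.4394855797290802, 0.10349157452583313), 0.03149081766605377) [0.44348213 0.10820411] 339
top deck 2102 ((0.5363278985023499, -0.06675045192241669), (0.28623324632644653, 
[... 654 characters left out ...]
2606), 0.028804771602153778) [0.4413324  0.10193279] 369
-0.18 [0.49, 0.491]
-0.16 [0.492, 0.496, 0.504, 0.512]
-0.14 [0.497]
-0.12 [0.56, 0.561, 0.562]
-0.1 [0.561, 0.564, 0.564]
-0.08 [0.453, 0.564, 0.566, 0.567]
-0.06 [0.505, 0.565, 0.567]
-0.04 [0.455, 0.507, 0.568, 0.568, 0.571]
-0.02 [0.509, 0.521, 0.523, 0.525, 0.529, 0.558, 0.569, 0.57, 0.573]
0.0 [0.511, 0.522, 0.525, 0.529, 0.553, 0.571, 0.572, 0.624]
0.02 [0.458, 0.57]
0.04 [0.511, 0.57, 0.588]
0.06 [0.579, 0.591, 0.646]
0.08 [0.498, 0.515, 0.585, 0.589, 0.593, 0.594, 0.597, 0.642]
0.1 [0.498, 0.503, 0.506, 0.595, 0.6, 0.603, 0.607]
0.12 [0.492, 0.497, 0.5, 0.609, 0.612, 0.616, 0.623]
0.14 [0.484, 0.488, 0.49, 0.491, 0.617, 0.623]
```

Candidates (top view): white tins at (270,143), (277,182) and (269,221) match the description. The turquoise (224,261) and black (392,261) look-alikes, salt shaker (341,144) and red pot (326,224) are left alone. The crops confirm the three tins are white with ring pulls. The hand only spins about z, so it stays vertical. That means the last push, under the deck, needs a reach extender: the free spoon at (290,285).

First, go over the middle tin.

>>> {"op": "carry_out", "data": {"steps": [1,0.44,-0.45,0,-0.21,1,0.88,-0.9,0,-0.427,1,0.88,-0.9,0,-0.427,1,0.88,-0.9,0,-0.427], "grip_force": 15}}

```text
clock: 0.5
position: [0.2874, 0.5, 0.2268]
ee_rot: [-1.509, 0.515, -0.519]
force: [-1.0, 0.1, 0.1]
width: 1.003
```

>>> {"op": "carry_out", "data": {"steps": [1,0.44,-0.45,0,-0.21,1,0.88,-0.9,0,-0.427,1,0.88,-0.9,0,-0.427,1,0.88,-0.9,0,-0.427]}}

```text
clock: 0.9
position: [0.3743, 0.4106, 0.2268]
ee_rot: [-1.429, 0.774, -0.776]
force: [0.4, 0.6, 0.4]
width: 0.997
```

>>> {"op": "carry_out", "data": {"steps": [1,0.44,-0.45,0,-0.21,1,0.88,-0.9,0,-0.427,1,0.88,-0.9,0,-0.427,1,0.88,-0.9,0,-0.427]}}

```text
clock: 1.3
position: [0.4617, 0.3212, 0.2268]
ee_rot: [-1.314, 1.027, -1.03]
force: [0.5, -0.2, -0.1]
width: 0.998
```

>>> {"op": "carry_out", "data": {"steps": [1,0.44,-0.45,0,-0.21,1,0.88,-0.9,0,-0.427,1,0.88,-0.9,0,-0.427,1,0.88,-0.9,0,-0.427]}}

```text
clock: 1.7
position: [0.5492, 0.2316, 0.2265]
ee_rot: [-1.165, 1.275, -1.278]
force: [0.1, 0.1, -0.9]
width: 1.001
```

>>> {"op": "carry_out", "data": {"steps": [1,0,0,-0.5,0,1,0,0,-1,0,1,0,0,-1,0]}}

```text
clock: 2.0
position: [0.5416, 0.2351, 0.1208]
ee_rot: [-1.18, 1.276, -1.268]
force: [-0.4, -0.3, 0.6]
width: 0.999
```

```bash
python3 - <<'E'
from h import *
from scipy.spatial.transform import Rotation as Ro
s=arm.observe(); R=Ro.from_rotvec(s['ee_rot']).as_matrix()
print(s['position'],R[:,1],np.degrees(np.arctan2(R[1,2],R[0,2])),s['joints'])
E
```

```text
[0.54160741 0.23513319 0.12077165] [-0.01080263 -0.003942   -0.99993388] -4.768004507798282 [-0.78541723  0.51114562  0.41120298  1.796918   -0.25386518  0.89743562
 -0.34246974]
```

>>> {"op": "carry_out", "data": {"steps": [1,0,0,-0.4,0,1,0,0,-0.7,0,1,0,0,-0.91,0,1,0,0,-0.91,0,1,0,0,-0.91,0]}}

```text
clock: 2.5
position: [0.5478, 0.2354, 0.0375]
ee_rot: [-1.165, 1.273, -1.272]
force: [2.0, -0.1, 1.0]
width: 1.0
```

>>> {"op": "carry_out", "data": {"steps": [0.45,0,0,0,0,0.45,0,0,0,0,0.45,0,0,0,0,0.45,0,0,0,0,0.45,0,0,0,0]}}

```text
clock: 3.0
position: [0.5474, 0.2337, 0.036]
ee_rot: [-1.166, 1.274, -1.274]
force: [0.1, 0.2, 0.5]
width: 0.615
```

>>> {"op": "carry_out", "data": {"steps": [0.3,0,0,0,0,0.3,0,0,0,0,0.3,0,0,0,0,0.3,0,0,0.08,0,0.3,0.01,-0.2,0.08,0,0.3,0.02,-0.45,0.08,0,0.3,0.03,-0.75,0.08,0,0.3,0.04,-1,0.08,0,0.3,0.04,-1,0.08,0]}}

```text
clock: 3.9
position: [0.5517, 0.1286, 0.0442]
ee_rot: [-1.165, 1.277, -1.28]
force: [0.1, -0.0, -1.9]
width: 0.578
```

>>> {"op": "carry_out", "data": {"steps": [0.3,-0.01,-0.14,0,0,0.3,-0.01,-0.14,0,0,0.3,-0.01,-0.14,-0.07,0,0.3,-0.01,-0.14,-0.08,0,0.3,-0.01,-0.14,-0.08,0]}}

```text
clock: 4.4
position: [0.5506, 0.1204, 0.0358]
ee_rot: [-1.166, 1.273, -1.273]
force: [-1.2, -1.3, 4.7]
width: 0.569
```

```bash
cat > look.py <<'E'
import sys
from h import *
tag=sys.argv[1]
O=np.array([.543,.035]);u=np.array([-.0869,-.9962]);n=np.array([.9962,-.0869])
lane=lambda p:((p-O)@u*1000,(p-O)@n*1000)
s=arm.observe(); print('tcp lane',np.round(lane(s['position'][:2]),1),s['position'].round(4),'w',s['width'],s['clock'],s['force'].round(1))
for nm in ('top','side'):
    p,d=get_image(nm); P=cloud(nm,d); np.savez(f'{nm}_{tag}.npz',p=p,d=d)
    b=(np.array([.0018,-.0013,0]) if nm=='top' else -np.array([.0018,-.0013,0])); P=P-b
    hsv=cv2.cvtColor(p,cv2.COLOR_RGB2HSV)
    m=((P[...,2]>.08)&(P[...,2]<.094)&(hsv[...,1]<70)&(P[...,0]>.38)&(P[...,0]<.72)&(P[...,1]>-.12)&(P[...,1]<.33)).astype(np.uint8)
    k,l,st,c=cv2.connectedComponentsWithStats(m)
    for i in range(1,k):
        if st[i,4]>25:
            q=P[l==i][:,:2].astype(np.float32); cc,r=cv2.minEnclosingCircle(q)
            print(nm,c[i].round(),st[i,4],'ctr',np.round(cc,4),'r',round(r,4),'lane',np.round(lane(np.array(cc)),1))
    cv2.imwrite(f'pics/{nm}_{tag}.png',p[...,::-1])
E
python3 look.py 1
```

```text
tcp lane [-85.8   0.1] [0.5506 0.1204 0.0358] w 0.5692698570128542 4.4 [-1.2 -1.3  4.7]
top [269. 141.] 318 ctr [0.6504 0.2578] r 0.027 lane [-231.3   87.7]
top [269. 220.] 332 ctr [0.4427 0.2515] r 0.0265 lane [-207.  -118.7]
side [310. 202.] 46 ctr [0.5412 0.1156] r 0.021 lane [-80.1  -8.8]
side [313. 209.] 104 ctr [0.5431 0.1351] r 0.0307 lane [-99.7  -8.6]
side [262. 212.] 100 ctr [0.6603 0.0698] r 0.017 lane [-44.9 113.8]
side [372. 219.] 291 ctr [0.4434 0.2504] r 0.0274 lane [-205.9 -117.9]
side [304. 258.] 358 ctr [0.651  0.2563] r 0.0276 lane [-229.8   88.3]
```

>>> {"op": "carry_out", "data": {"steps": [0.85,0,0,0,0,0.85,0,0,0,0,0.85,0,0,0,0,0.85,0,0,0.3,0,0.95,0,0,0.8,0,1,-0.3,0.3,0.8,0,1,-0.7,0.7,0.8,0,1,-1,1,0.8,0,1,-1,1,0.8,0]}}

```text
clock: 5.4
position: [0.4449, 0.2255, 0.1153]
ee_rot: [-1.172, 1.271, -1.264]
force: [0.0, -0.1, -0.0]
width: 0.999
```

>>> {"op": "carry_out", "data": {"steps": [1,-0.076,0.31,0,0,1,-0.076,0.31,0,0,1,-0.076,0.31,0,0,1,-0.076,0.31,-0.3,0,1,-0.076,0.31,-0.6,0,1,-0.076,0.31,-0.8,0,0.5,-0.076,0.31,-0.8,0,0.3,-0.076,0.31,-0.8,0,0.3,-0.076,0.31,-0.8,0,0.3,-0.076,0.31,-0.8,0,0.3,-0.076,0.31,-0.8,0,0.3,-0.076,0.31,-0.8,0]}}

```text
clock: 6.6
position: [0.443, 0.251, 0.0364]
ee_rot: [-1.165, 1.274, -1.274]
force: [-0.6, -0.4, 6.1]
width: 0.579
```

```bash
python3 look.py 2
```

```text
tcp lane [-206.5 -118.4] [0.443  0.251  0.0364] w 0.5788825613071776 6.6 [-0.6 -0.4  6.1]
top [269. 141.] 318 ctr [0.6499 0.2578] r 0.0271 lane [-231.2   87.2]
top [341. 141.] 108 ctr [0.6571 0.0697] r 0.0164 lane [-44.5 110.6]
top [320. 180.] 317 ctr [0.5511 0.1214] r 0.0266 lane [-86.8   0.6]
side [308. 206.] 272 ctr [0.551  0.1192] r 0.0285 lane [-84.6   0.7]
side [262. 212.] 99 ctr [0.6589 0.0679] r 0.0165 lane [-42.9 112.5]
side [376. 216.] 41 ctr [0.4314 0.2474] r 0.0183 lane [-201.9 -129.6]
side [378. 223.] 72 ctr [0.4312 0.2658] r 0.0313 lane [-220.2 -131.5]
side [304. 258.] 358 ctr [0.6521 0.2562] r 0.0278 lane [-229.8   89.5]
```

>>> {"op": "carry_out", "data": {"steps": [0.3,0,0,0.1,0,0.3,0.2,-0.1,0.1,0,0.3,0.5,-0.3,0.1,0,0.3,0.8,-0.45,0.1,0,0.3,1,-0.5,0.1,0,0.3,1,-0.5,0.1,0,0.3,1,-0.5,0.1,0], "grip_force": 20}}

```text
clock: 7.4
position: [0.5424, 0.2006, 0.0458]
ee_rot: [-1.166, 1.275, -1.274]
force: [-0.3, -0.8, -2.3]
width: 0.574
```

>>> {"op": "carry_out", "data": {"steps": [0.3,0.14,-0.05,0,0,0.3,0.14,-0.06,-0.06,0,0.3,0.13,-0.15,-0.1,0,0.3,0.12,-0.3,-0.1,0,0.3,0.11,-0.45,-0.1,0,0.3,0.1,-0.55,-0.1,0,0.3,0.09,-0.65,-0.1,0,0.3,0.075,-0.81,-0.1,0,0.3,0.075,-0.81,-0.1,0,0.3,0.075,-0.81,-0.1,0]}}

```text
clock: 8.4
position: [0.55, 0.1187, 0.0356]
ee_rot: [-1.166, 1.275, -1.275]
force: [-0.5, 0.1, -1.3]
width: 0.576
```

```bash
python3 look.py 3
```

```text
tcp lane [-84.   -0.3] [0.55   0.1187 0.0356] w 0.5755364852641874 8.4 [-0.5  0.1 -1.3]
top [269. 141.] 319 ctr [0.6508 0.2571] r 0.0267 lane [-230.6   88.1]
side [310. 202.] 49 ctr [0.5408 0.1152] r 0.0208 lane [-79.7  -9.1]
side [313. 209.] 98 ctr [0.5425 0.1344] r 0.0294 lane [-99.   -9.1]
side [262. 212.] 98 ctr [0.6593 0.0683] r 0.0169 lane [-43.2 113. ]
side [304. 258.] 356 ctr [0.6505 0.2554] r 0.0279 lane [-228.9   87.9]
```

>>> {"op": "carry_out", "data": {"steps": [0.9,0,0,0,0,0.9,0,0,0,0,0.9,0,0,0,0,0.9,0,0,0.3,0,0.9,0,0,0.75,0,0.5,0.02,0.3,0.75,0,0,0.052,0.6,0.75,0,0,0.052,0.6,0.75,0,0,0.052,0.6,0.4,0,0,0.052,0.6,0,0,0,0.052,0.6,0,0,0,0.052,0.6,0,0]}}

```text
clock: 9.7
position: [0.5551, 0.1791, 0.0359]
ee_rot: [-1.168, 1.275, -1.275]
force: [0.8, 0.6, -0.6]
width: 0.341
```

>>> {"op": "carry_out", "data": {"steps": [0,-0.01,-0.12,0,0,0,-0.02,-0.2,0,0,0,-0.025,-0.28,0,0,0,-0.03,-0.34,0,0,0,-0.035,-0.4,0,0,0,-0.04,-0.44,0,0,0,-0.043,-0.48,0,0,0,-0.046,-0.52,0,0,0,-0.049,-0.56,0,0,0,-0.052,-0.6,0,0,0,-0.052,-0.6,0,0]}}

```text
clock: 10.8
position: [0.5505, 0.1197, 0.0361]
ee_rot: [-1.165, 1.274, -1.274]
force: [0.7, 1.8, 1.4]
width: 0.005
```

```bash
python3 look.py 4; python3 -c "
import cv2
a=cv2.imread('pics/top_4.png')[120:250,250:450];b=cv2.imread('pics/side_4.png')[130:290,220:420]
cv2.imwrite('pics/v4.png',cv2.hconcat([cv2.resize(a,(400,260)),cv2.resize(b,(325,260))]))"
```

```text
tcp lane [-85.    0.2] [0.5505 0.1197 0.0361] w 0.005213858683118801 10.8 [0.7 1.8 1.4]
top [269. 141.] 313 ctr [0.6507 0.2574] r 0.0269 lane [-230.9   87.9]
top [361. 180.] 38 ctr [0.553  0.0164] r 0.0122 lane [17.7 11.6]
top [361. 187.] 26 ctr [0.5344 0.0139] r 0.0082 lane [21.8 -6.7]
side [291. 185.] 71 ctr [0.5491 0.0284] r 0.0225 lane [6.1 6.7]
side [262. 212.] 101 ctr [0.6595 0.0694] r 0.0168 lane [-44.4 113. ]
side [304. 258.] 360 ctr [0.6507 0.2567] r 0.0278 lane [-230.2   88. ]
```

View pics/v4.png

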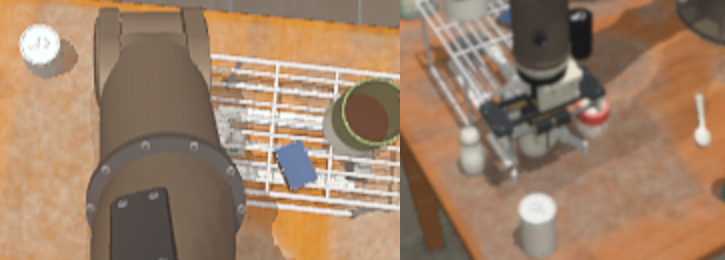

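>>> {"op": "carry_out", "data": {"steps": [0,-0.003,-0.035,0,0,0,-0.003,-0.035,0,0,0,0.02,0.2,0,0,0,0.05,0.6,0,0,0,0.05,0.65,0.4,0,0,0.05,0.65,0.8,0,1,0.5,0.9,0.8,0,1,1,1,0.8,0,1,1,1,0.8,0]}}

```text
clock: 11.8
position: [0.6548, 0.2202, 0.1153]
ee_rot: [-1.164, 1.271, -1.276]
force: [-0.6, 0.1, -0.6]
width: 0.216
```

```bash
python3 look.py 5; python3 -c "
import cv2
a=cv2.imread('pics/top_5.png')[120:250,250:450];b=cv2.imread('pics/side_5.png')[130:290,220:420]
cv2.imwrite('pics/v5.png',cv2.hconcat([cv2.resize(a,(400,260)),cv2.resize(b,(325,260))]))"
```

```text
tcp lane [-194.2   95.3] [0.6548 0.2202 0.1153] w 0.21611135393218098 11.8 [-0.6  0.1 -0.6]
top [341. 141.] 106 ctr [0.6586 0.0687] r 0.0165 lane [-43.7 112.2]
top [333. 181.] 204 ctr [0.5474 0.0816] r 0.0263 lane [-46.8   0.3]
top [359. 180.] 102 ctr [0.5506 0.0202] r 0.0239 lane [14.1  8.8]
top [343. 185.] 27 ctr [0.5368 0.0621] r 0.009 lane [-26.4  -8.5]
top [358. 187.] 110 ctr [0.5367 0.0217] r 0.0251 lane [13.8 -5.1]
side [262. 209.] 31 ctr [0.6588 0.0636] r 0.0122 lane [-38.6 112.9]
side [304. 258.] 364 ctr [0.6508 0.2554] r 0.0276 lane [-229.    88.2]
```

View pics/v5.png

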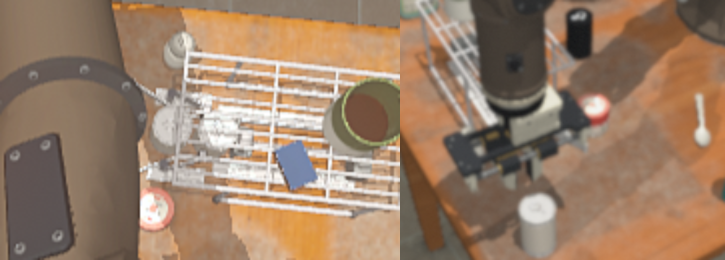

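>>> {"op": "carry_out", "data": {"steps": [1,0,0.37,0,0,1,0,0.37,0,0,1,0,0.37,0,0,1,0,0.37,0,0,1,0,0.37,-0.4,0,1,0,0.37,-0.8,0,1,0,0.37,-0.8,0,0.5,0,0.37,-0.8,0,0.3,0,0.37,-0.8,0,0.3,0,0.37,-0.8,0,0.3,0,0.37,-0.8,0,0.3,0,0.37,-0.8,0]}}

```text
clock: 13.1
position: [0.6506, 0.2569, 0.0368]
ee_rot: [-1.165, 1.273, -1.274]
force: [-2.7, -0.6, 1.0]
width: 0.578
```

>>> {"op": "carry_out", "data": {"steps": [0.3,0,0,0,0,0.3,0,0,0,0]}}

```text
clock: 13.3
position: [0.6507, 0.2569, 0.0367]
ee_rot: [-1.165, 1.274, -1.274]
force: [-1.8, -1.0, 6.1]
width: 0.574
```

>>> {"op": "carry_out", "data": {"steps": [0.3,0,0,0.1,0,0.3,-0.2,-0.1,0.1,0,0.3,-0.5,-0.3,0.1,0,0.3,-0.8,-0.5,0.1,0,0.3,-0.95,-0.7,0.1,0,0.3,-0.955,-0.82,0.1,0,0.3,-0.955,-0.82,0.1,0,0.3,-0.955,-0.82,0.1,0]}}

```text
clock: 14.1
position: [0.5561, 0.1754, 0.0461]
ee_rot: [-1.164, 1.274, -1.274]
force: [0.3, 0.1, -1.9]
width: 0.573
```

>>> {"op": "carry_out", "data": {"steps": [0.3,-0.01,-0.1,-0.05,0,0.3,-0.02,-0.2,-0.1,0,0.3,-0.03,-0.3,-0.1,0,0.3,-0.04,-0.42,-0.1,0,0.3,-0.04,-0.42,-0.1,0,0.8,-0.04,-0.42,-0.1,0,0.9,-0.04,-0.42,-0.1,0,0.9,-0.04,-0.42,-0.1,0,0.9,-0.04,-0.42,0.2,0,0.9,-0.04,-0.42,0.65,0,0.5,-0.02,-0.1,0.65,0,0,0.01,0.15,0.65,0]}}

```text
clock: 15.3
position: [0.5567, 0.1914, 0.1126]
ee_rot: [-1.162, 1.273, -1.274]
force: [0.4, -0.0, -0.7]
width: 0.772
```

```bash
python3 look.py 6
```

```text
tcp lane [-157.    0.] [0.5567 0.1914 0.1126] w 0.7723583205118165 15.3 [ 0.4 -0.  -0.7]
top [341. 141.] 105 ctr [0.6564 0.0685] r 0.0168 lane [-43.3 110. ]
top [333. 181.] 205 ctr [0.5481 0.0876] r 0.0277 lane [-52.8   0.5]
top [359. 180.] 101 ctr [0.5502 0.0202] r 0.0241 lane [14.1  8.5]
top [343. 185.] 27 ctr [0.5373 0.0618] r 0.0087 lane [-26.2  -8. ]
top [358. 187.] 110 ctr [0.537  0.0214] r 0.0255 lane [14.1 -4.8]
side [290. 178.] 28 ctr [0.5337 0.0024] r 0.0119 lane [33.3 -6.4]
side [293. 185.] 97 ctr [0.5442 0.026 ] r 0.0257 lane [8.9 1.9]
side [262. 212.] 93 ctr [0.6601 0.0686] r 0.016 lane [-43.6 113.8]
side [317. 213.] 30 ctr [0.5467 0.1519] r 0.0159 lane [-116.7   -6.5]
```

>>> {"op": "carry_out", "data": {"steps": [0,0,0,0,0,0,0,0,-0.2,0,0,0,0,-0.4,0,0,0,0,-0.77,0,0,0,0,-0.77,0,0,0,0,-0.77,0,0,-0.01,-0.15,-0.77,0,0,-0.02,-0.2,-0.77,0,0,-0.02,-0.25,-0.77,0,0,-0.025,-0.3,-0.77,0]}}

```text
clock: 16.4
position: [0.5542, 0.1605, 0.035]
ee_rot: [-1.163, 1.273, -1.273]
force: [0.9, 9.3, 5.9]
width: 0.004
```

>>> {"op": "carry_out", "data": {"steps": [0,-0.004,-0.05,0,0,0,-0.008,-0.1,0,0,0,-0.012,-0.15,0,0,0,-0.016,-0.2,0,0,0,-0.02,-0.24,0,0,0,-0.024,-0.28,0,0,0,-0.027,-0.32,0,0,0,-0.03,-0.36,0,0,0,-0.032,-0.4,0,0]}}

```text
clock: 17.3
position: [0.5514, 0.1238, 0.035]
ee_rot: [-1.162, 1.271, -1.269]
force: [1.3, 11.5, 5.2]
width: 0.001
```

>>> {"op": "carry_out", "data": {"steps": [0,-0.002,-0.03,0,0,0,-0.003,-0.05,0,0,0,-0.003,-0.05,0,0]}}

```text
clock: 17.6
position: [0.5502, 0.1149, 0.0344]
ee_rot: [-1.165, 1.273, -1.274]
force: [0.3, 1.4, 0.9]
width: 0.004
```

```bash
python3 look.py 7
```

```text
tcp lane [-80.2   0.2] [0.5502 0.1149 0.0344] w 0.003745941680969615 17.6 [0.3 1.4 0.9]
top [373. 182.] 132 ctr [ 0.5499 -0.0138] r 0.0327 lane [48.  11.1]
top [373. 189.] 120 ctr [ 0.5334 -0.0165] r 0.0294 lane [52.2 -5. ]
side [287. 173.] 88 ctr [ 0.535  -0.0221] r 0.0348 lane [57.6 -3. ]
side [280. 175.] 82 ctr [ 0.554  -0.0197] r 0.0336 lane [53.5 15.7]
side [290. 185.] 56 ctr [0.5494 0.0264] r 0.0201 lane [8.  7.2]
side [262. 212.] 97 ctr [0.66   0.0692] r 0.0176 lane [-44.2 113.6]
```

>>> {"op": "carry_out", "data": {"steps": [0,0.02,0.3,0,0,0,0.05,0.6,0,0,0,0.06,0.7,0.3,0,0,0.06,0.7,0.8,0,0,0.06,0.7,0.8,0,0.3,-0.3,0.9,0.9,-0.2,0.3,-0.7,1,0.9,-0.4,0.3,-0.95,1,0.9,-0.6,0.3,-0.95,1,0.9,-0.77,0.3,-0.95,1,0.9,-0.77,0]}}

```text
validation failed for argument at $.st...
```

```bash
python3 look.py 8; python3 - <<'E'
from h import *
for nm,b in (('top',1),('side',-1)):
    z=np.load(f'{nm}0.npz');p=z['p'];hsv=cv2.cvtColor(p,cv2.COLOR_RGB2HSV)
    box=(255,262,318,310) if nm=='top' else (395,180,418,225)
    m=np.zeros((400,640),np.uint8);m[box[1]:box[3],box[0]:box[2]]=1
    m&=((hsv[...,1]<100)&(hsv[...,2]>130)).astype(np.uint8)
    v,u=np.nonzero(m); Q=np.array([ray(nm,a,c,.006) for a,c in zip(u,v)])[:,:2]-b*np.array([.0018,-.0013])
    mu=Q.mean(0);w=np.linalg.svd(Q-mu)[2][0]; w=w*np.sign(-w[0]); n=np.array([-w[1],w[0]])
    t=(Q-mu)@w;s=(Q-mu)@n; print(nm,len(Q),mu.round(4),w.round(4),np.degrees(np.arctan2(w[1],w[0])))
    for a in np.arange(-.08,.09,.01):
        k=(t>=a)&(t<a+.01)
        if k.any(): print(round(a,3),k.sum(),'w',(np.ptp(s[k])*1000).round(1),'mid',((mu+w*(a+.005)+n*(s[k].max()+s[k].min())/2)).round(4),'z',np.median(cloud(nm,z['d'])[v[k],u[k],2]).round(4))
    print(t.min(),t.max())
E
```

```text
tcp lane [-79.8  -0.1] [0.5498 0.1145 0.034 ] w 0.004419763095165581 17.7 [0.3 1.4 1.3]
top [364. 180.] 43 ctr [0.5519 0.0084] r 0.0113 lane [25.7 11.2]
top [377. 182.] 88 ctr [ 0.5487 -0.0261] r 0.0206 lane [60.3 11. ]
top [373. 189.] 119 ctr [ 0.5334 -0.0165] r 0.0297 lane [52.1 -5.1]
side [286. 172.] 94 ctr [ 0.5315 -0.0228] r 0.0383 lane [58.6 -6.4]
side [280. 175.] 91 ctr [ 0.5501 -0.0225] r 0.0333 lane [56.6 12.1]
side [290. 185.] 56 ctr [0.5494 0.0256] r 0.0197 lane [8.8 7.2]
side [262. 212.] 101 ctr [0.6602 0.068 ] r 0.0175 lane [-43.  113.9]
top 283 [0.2819 0.2058] [-0.594  -0.8045] -126.44104115402092
-0.06 20 w 19.3 mid [0.3131 0.2511] z 0.0064
-0.05 35 w 25.1 mid [0.3071 0.2431] z 0.0039
-0.04 37 w 26.3 mid [0.3009 0.2353] z 0.0033
-0.03 32 w 24.7 mid [0.294 0.228] z 0.0029
-0.02 15 w 10.1 mid [0.2885 0.2196] z 0.0066
-0.01 12 w 8.0 mid [0.2823 0.2118] z 0.0099
-0.0 13 w 82.4 mid [0.3065 0.1814] z 0.0079
0.01 25 w 88.7 mid [0.302  0.1723] z 0.002
0.02 16 w 10.0 mid [0.2637 0.1882] z 0.0075
0.03 15 w 10.8 mid [0.2574 0.1804] z 0.0079
0.04 15 w 10.0 mid [0.2514 0.1724] z 0.
[... 194 characters left out ...]
.21  ] [-0.6222 -0.7829] -128.4765100397345
-0.06 9 w 13.8 mid [0.317  0.2539] z 0.0018
-0.05 23 w 24.8 mid [0.3126 0.2447] z 0.0053
-0.04 23 w 25.3 mid [0.306  0.2371] z 0.0044
-0.03 30 w 25.6 mid [0.2993 0.2297] z 0.0044
-0.02 17 w 22.5 mid [0.2939 0.2212] z 0.0064
-0.01 13 w 11.6 mid [0.2871 0.2139] z 0.007
-0.0 12 w 11.6 mid [0.2805 0.2063] z 0.0081
0.01 12 w 11.4 mid [0.2738 0.1988] z 0.0094
0.02 9 w 8.9 mid [0.2683 0.1904] z 0.0089
0.03 13 w 11.8 mid [0.2627 0.1821] z 0.0091
0.04 10 w 11.9 mid [0.2561 0.1746] z 0.0066
0.05 15 w 12.2 mid [0.2494 0.1671] z 0.0062
0.06 12 w 14.9 mid [0.2439 0.1587] z 0.0045
0.07 6 w 8.9 mid [0.2374 0.1511] z 0.0042
-0.05551632310813989 0.07609623405522437
```

>>> {"op": "carry_out", "data": {"steps": [0,0.02,0.3,0,0,0,0.05,0.6,0,0,0,0.06,0.7,0.3,0,0,0.06,0.7,0.8,0,0.3,-0.3,0.8,0.9,-0.2,0.3,-0.7,0.98,0.9,-0.4,0.3,-0.95,0.98,0.9,-0.6,0.3,-0.95,0.98,0.9,-0.727,0.3,-0.95,0.98,0.9,-0.727]}}

```text
clock: 18.7
position: [0.4538, 0.2126, 0.1237]
ee_rot: [-0.821, 1.677, -1.677]
force: [1.2, -0.4, 0.1]
width: 0.297
```

>>> {"op": "carry_out", "data": {"steps": [0.4,-0.5,0,0,0,0.4,-1,0,0,0,0.4,-1,0,0,0]}}

```text
clock: 19.0
position: [0.3482, 0.2111, 0.1224]
ee_rot: [-0.834, 1.674, -1.673]
force: [-0.1, -0.3, 0.2]
width: 0.399
```

>>> {"op": "carry_out", "data": {"steps": [0.4,-0.4,0,0,0,0.4,-0.7,0,-0.3,0,0.4,-0.7,0,-0.6,0,0.4,-0.7,0,-0.8,0,0.4,-0.7,0,-0.8,0]}}

```text
clock: 19.5
position: [0.2846, 0.2115, 0.0422]
ee_rot: [-0.826, 1.674, -1.678]
force: [-0.4, -0.7, 0.2]
width: 0.402
```

```bash
python3 look.py 9; python3 - <<'E'
from h import *
from scipy.spatial.transform import Rotation as Ro
s=arm.observe(); R=Ro.from_rotvec(s['ee_rot']).as_matrix()
print(s['position'],R[:,1],np.degrees(np.arctan2(R[1,2],R[0,2])),s['joints'].round(2))
a=cv2.imread('pics/top_9.png')[140:230,290:410];b=cv2.imread('pics/side_9.png')[110:290,220:480]
cv2.imwrite('pics/v9.png',cv2.hconcat([cv2.resize(a,(400,300)),cv2.resize(b,(400,300))]))
E
```

```text
tcp lane [-153.4 -272.8] [0.2846 0.2115 0.0422] w 0.40199342790909626 19.5 [-0.4 -0.7  0.2]
top [341. 141.] 101 ctr [0.6576 0.0683] r 0.016 lane [-43.2 111.3]
top [333. 181.] 197 ctr [0.5471 0.083 ] r 0.026 lane [-48.1  -0.1]
top [344. 179.] 26 ctr [0.556  0.0595] r 0.0085 lane [-25.5  10.8]
top [359. 180.] 103 ctr [0.5497 0.0206] r 0.0241 lane [13.8  7.9]
top [377. 182.] 83 ctr [ 0.5489 -0.027 ] r 0.0197 lane [61.2 11.3]
top [343. 185.] 29 ctr [0.5377 0.0617] r 0.0089 lane [-26.1  -7.6]
top [366. 188.] 196 ctr [5.371e-01 2.000e-04] r 0.0464 lane [35.1 -2.9]
side [286. 172.] 97 ctr [ 0.5348 -0.0222] r 0.0379 lane [57.7 -3.2]
side [280. 175.] 93 ctr [ 0.5498 -0.0243] r 0.0361 lane [58.5 11.9]
side [298. 193.] 371 ctr [0.5468 0.0606] r 0.0459 lane [-25.8   1.6]
side [262. 212.] 99 ctr [0.6599 0.068 ] r 0.0166 lane [-43.  113.6]
[0.28547531 0.21224998 0.04391705] [-1.81995503e-04 -1.05228378e-03 -9.99999430e-01] -37.774281761413036 [-1.16  0.33  0.45  2.42 -0.34  0.44 -1.07]
```

View pics/v9.png

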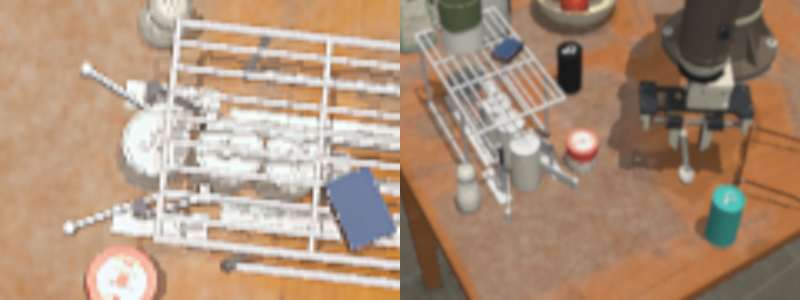

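>>> {"op": "carry_out", "data": {"steps": [0.4,0,0,-0.2,0,0.4,0,0,-0.33,0,0.4,0,0,-0.4,0,0.4,0,0,-0.4,0,0.2,0,0,-0.4,0,0,0,0,-0.4,0,0,0,0,-0.4,0,0,0,0,-0.4,0,0,0,0,-0.4,0], "grip_force": 40}}

```text
clock: 20.5
position: [0.2851, 0.2131, 0.0042]
ee_rot: [-0.82, 1.676, -1.675]
force: [-1.0, 0.1, 8.0]
width: 0.219
```

>>> {"op": "carry_out", "data": {"steps": [0,0,0,0,0,0,0,0,0,0,0,0,0,0.2,0,0,0,0,0.5,0,0,0,0,0.5,0]}}

```text
clock: 21.0
position: [0.2856, 0.2137, 0.0559]
ee_rot: [-0.818, 1.677, -1.673]
force: [-0.9, 0.0, -0.6]
width: 0.216
```

```bash
python3 - <<'E'
from h import *
p,d=get_image('side');q,e=get_image('top');np.savez('s10.npz',p=p,d=d);print(arm.observe()['width'],arm.observe()['position'])
a=cv2.resize(p[140:240,360:520],(640,400))[...,::-1]; cv2.imwrite('pics/v10.png',a)
E
```

```text
0.21709272411227354 [0.28485267 0.21344871 0.05417262]
```

View pics/v10.png

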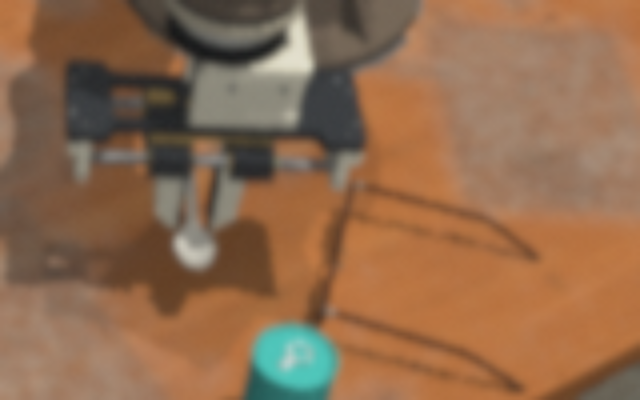

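>>> {"op": "carry_out", "data": {"steps": [0,0,0,0.3,0,0,0.2,0,0.5,0,0,0.5,0,0.5,0.1,0,0.75,0,0.5,0.2,0,0.9,0,0.5,0.3,0,0.9,0,0.5,0.36], "grip_force": 60}}

```text
clock: 21.7
position: [0.3767, 0.2124, 0.1029]
ee_rot: [-1.007, 1.479, -1.481]
force: [-2.0, -2.0, -0.4]
width: 0.209
```

>>> {"op": "carry_out", "data": {"steps": [0,0.2,0,0,0.1,0,0.5,0,0,0.2,0,0.75,0,0,0.3,0,0.9,0,0,0.367,0,0.9,0,0,0.367]}}

```text
clock: 22.2
position: [0.4663, 0.2121, 0.1026]
ee_rot: [-1.166, 1.274, -1.275]
force: [-1.6, 0.3, -0.6]
width: 0.209
```

>>> {"op": "carry_out", "data": {"steps": [0,0.3,0.05,0,0,0,0.6,0.11,0,0,0,0.945,0.11,0,0,0,0.945,0.11,-0.3,0,0,0.945,0.11,-0.6,0,0,0.945,0.11,-0.7,0,0,0.945,0.11,-0.7,0]}}

```text
clock: 22.9
position: [0.5571, 0.2232, 0.0318]
ee_rot: [-1.17, 1.277, -1.274]
force: [0.2, -0.4, 0.2]
width: 0.207
```

```bash
python3 look.py 11; python3 - <<'E'
from h import *
from scipy.spatial.transform import Rotation as Ro
s=arm.observe(); R=Ro.from_rotvec(s['ee_rot']).as_matrix()
print(np.degrees(np.arctan2(R[1,2],R[0,2])))
a=cv2.imread('pics/top_11.png')[130:230,250:390];b=cv2.imread('pics/side_11.png')[150:290,230:370]
cv2.imwrite('pics/v11.png',cv2.hconcat([cv2.resize(a,(448,320)),cv2.resize(b,(320,320))]))
E
```

```text
tcp lane [-188.8   -2.3] [0.5571 0.2232 0.0318] w 0.20719510552858741 22.9 [ 0.2 -0.4  0.2]
top [341. 141.] 100 ctr [0.6576 0.069 ] r 0.0168 lane [-43.9 111.2]
top [333. 181.] 197 ctr [0.5478 0.0814] r 0.0262 lane [-46.7   0.7]
top [344. 179.] 26 ctr [0.5555 0.0597] r 0.0087 lane [-25.7  10.4]
top [359. 180.] 104 ctr [0.5499 0.0205] r 0.024 lane [13.9  8.2]
top [377. 182.] 85 ctr [ 0.5484 -0.0272] r 0.0199 lane [61.5 10.8]
top [343. 185.] 28 ctr [0.5382 0.0614] r 0.0089 lane [-25.9  -7. ]
top [366. 188.] 197 ctr [5.361e-01 5.000e-04] r 0.0463 lane [35.  -3.8]
side [286. 172.] 96 ctr [ 0.5305 -0.0244] r 0.0373 lane [60.3 -7.3]
side [280. 175.] 91 ctr [ 0.5517 -0.0238] r 0.0343 lane [57.8 13.8]
side [298. 193.] 365 ctr [0.5469 0.0594] r 0.0464 lane [-24.6   1.8]
side [262. 212.] 97 ctr [0.6608 0.0691] r 0.0169 lane [-44.2 114.4]
-5.090918055245609
```

View pics/v11.png

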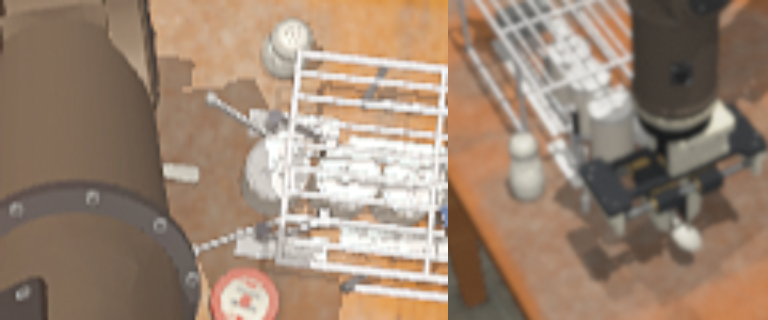

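```bash
python3 - <<'E'
from h import *
z=np.load('top_11.npz');P=cloud('top',z['d'])-np.array([.0018,-.0013,0])
hsv=cv2.cvtColor(z['p'],cv2.COLOR_RGB2HSV)
m=np.zeros((400,640),bool);m[176:194,297:318]=1;m&=(hsv[...,1]<70)&(hsv[...,2]>130)
v,u=np.nonzero(m);print(u.min(),u.max(),v.min(),v.max(),len(u))
O=np.array([.543,.035]);U=np.array([-.0869,-.9962]);N=np.array([.9962,-.0869])
for c in range(u.min(),u.max()+1):
    q=np.median(P[v[u==c],c],0);r=ray('top',c,v[u==c].mean(),.035)-np.array([.0018,-.0013,0])
    print(c,(u==c).sum(),q.round(4),'lane@z=.035',((r[:2]-O)@U*1000).round(1),((r[:2]-O)@N*1000).round(1))
E
```

```text
301 313 180 187 63
301 5 [0.5509 0.1724 0.0322] lane@z=.035 -137.4 -4.6
302 5 [0.5513 0.1697 0.0331] lane@z=.035 -134.7 -4.3
303 5 [0.5513 0.167  0.0301] lane@z=.035 -132.0 -4.0
304 5 [0.5513 0.1642 0.0331] lane@z=.035 -129.3 -3.7
305 6 [0.5497 0.1615 0.0321] lane@z=.035 -126.5 -4.8
306 6 [0.55   0.1588 0.0308] lane@z=.035 -123.8 -4.5
307 6 [0.5499 0.156  0.0305] lane@z=.035 -121.1 -4.2
308 6 [0.5501 0.1533 0.0297] lane@z=.035 -118.3 -3.9
309 6 [0.5501 0.1505 0.0303] lane@z=.035 -115.6 -3.6
310 6 [0.5473 0.1477 0.0312] lane@z=.035 -112.6 -6.0
311 5 [0.5497 0.145  0.0284] lane@z=.035 -110.1 -4.4
312 1 [0.5532 0.1422 0.0062] lane@z=.035 -107.4 -4.0
313 1 [0.565  0.1396 0.0039] lane@z=.035 -105.9 7.2
```

>>> {"op": "carry_out", "data": {"steps": [0,0.04,0,0.05,0,0,0.04,0,0.05,0,0,0.03,-0.15,0.05,0,0,0.01,-0.33,0.05,0,0,0.01,-0.33,0.05,0]}}

```text
clock: 23.5
position: [0.56, 0.1857, 0.039]
ee_rot: [-1.165, 1.277, -1.279]
force: [0.1, 0.1, -0.2]
width: 0.207
```

>>> {"op": "carry_out", "data": {"steps": [0,-0.004,-0.05,0,0,0,-0.009,-0.1,0,0,0,-0.013,-0.15,0,0,0,-0.017,-0.2,0,0,0,-0.022,-0.25,0,0,0,-0.026,-0.3,0,0,0,-0.026,-0.3,0,0]}}

```text
clock: 24.2
position: [0.5582, 0.162, 0.0391]
ee_rot: [-1.164, 1.273, -1.272]
force: [0.4, 4.4, 0.3]
width: 0.213
```

```bash
python3 look.py 12; python3 - <<'E'
from h import *
a=cv2.imread('pics/top_12.png')[130:230,270:410];b=cv2.imread('pics/side_12.png')[140:280,230:370]
cv2.imwrite('pics/v12.png',cv2.hconcat([cv2.resize(a,(448,320)),cv2.resize(b,(320,320))]))
E
```

```text
tcp lane [-127.9    4.1] [0.5582 0.162  0.0391] w 0.21316352230294425 24.2 [0.4 4.4 0.3]
top [341. 141.] 106 ctr [0.6584 0.0685] r 0.0165 lane [-43.4 112.1]
top [337. 182.] 43 ctr [0.5464 0.075 ] r 0.019 lane [-40.1  -0.1]
top [363. 181.] 217 ctr [0.5498 0.0108] r 0.0566 lane [23.5  8.9]
top [390. 184.] 43 ctr [ 0.5456 -0.062 ] r 0.0112 lane [96.4 11. ]
top [362. 188.] 241 ctr [0.5375 0.0109] r 0.0566 lane [24.5 -3.4]
top [389. 190.] 38 ctr [ 0.526  -0.0611] r 0.0116 lane [97.2 -8.6]
top [363. 194.] 30 ctr [0.519  0.0095] r 0.0158 lane [ 27.5 -21.7]
side [285. 171.] 115 ctr [ 0.533  -0.0312] r 0.0429 lane [66.8 -4.2]
side [279. 173.] 107 ctr [ 0.5542 -0.0306] r 0.0451 lane [64.4 16.9]
side [295. 190.] 212 ctr [0.5501 0.0482] r 0.0356 lane [-13.7   5.9]
side [262. 212.] 97 ctr [0.6597 0.068 ] r 0.0165 lane [-43.1 113.4]
```

View pics/v12.png

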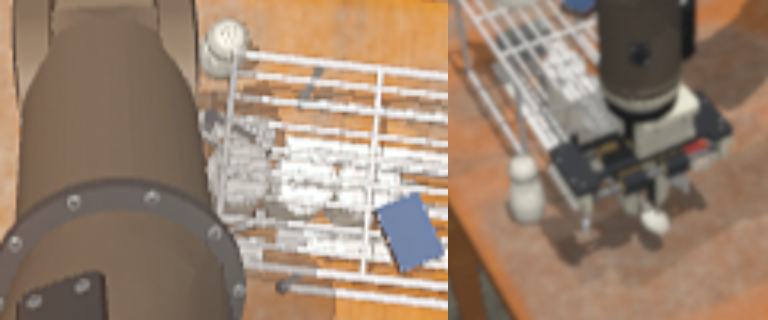

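>>> {"op": "carry_out", "data": {"steps": [0,-0.004,-0.04,0,0,0,-0.007,-0.08,0,0,0,-0.01,-0.12,0,0,0,-0.013,-0.15,0,0,0,-0.013,-0.15,0,0]}}

```text
clock: 24.8
position: [0.5578, 0.15, 0.0395]
ee_rot: [-1.162, 1.271, -1.269]
force: [2.6, 12.2, 0.1]
width: 0.21
```

>>> {"op": "carry_out", "data": {"steps": [0,-0.003,-0.03,0,0,0,-0.005,-0.06,0,0,0,-0.008,-0.09,0,0,0,-0.008,-0.09,0,0]}}

```text
clock: 25.2
position: [0.5573, 0.1408, 0.0396]
ee_rot: [-1.162, 1.271, -1.27]
force: [2.9, 12.5, 1.0]
width: 0.209
```

```bash
python3 look.py 13
```

```text
tcp lane [-106.6    5. ] [0.5573 0.1408 0.0396] w 0.20854856171435962 25.2 [ 2.9 12.5  1. ]
top [364. 181.] 197 ctr [0.5546 0.0043] r 0.051 lane [29.5 14.3]
top [394. 184.] 82 ctr [ 0.5449 -0.0717] r 0.0202 lane [106.2  11.1]
top [365. 188.] 202 ctr [0.536  0.0032] r 0.0488 lane [32.3 -4.2]
top [390. 190.] 44 ctr [ 0.5257 -0.0658] r 0.0172 lane [102.   -8.4]
top [370. 195.] 33 ctr [ 0.5165 -0.0086] r 0.016 lane [ 45.7 -22.6]
side [284. 169.] 137 ctr [ 0.5332 -0.0395] r 0.0528 lane [75.  -3.3]
side [278. 172.] 132 ctr [ 0.5452 -0.0412] r 0.0509 lane [75.7  8.8]
side [292. 188.] 131 ctr [0.55   0.0378] r 0.0228 lane [-3.4  6.8]
side [262. 212.] 92 ctr [0.6586 0.0692] r 0.0164 lane [-44.1 112.2]
```

>>> {"op": "carry_out", "data": {"steps": [0,-0.005,-0.03,0,0,0,-0.008,-0.06,0,0,0,-0.01,-0.08,0,0,0,-0.01,-0.08,0,0]}}

```text
clock: 25.7
position: [0.5554, 0.1293, 0.0391]
ee_rot: [-1.165, 1.272, -1.274]
force: [0.4, 1.4, 0.1]
width: 0.209
```

```bash
python3 look.py 14
```

```text
tcp lane [-95.    4.2] [0.5554 0.1293 0.0391] w 0.20882954185921246 25.7 [0.4 1.4 0.1]
top [358. 180.] 85 ctr [0.5531 0.0214] r 0.0213 lane [12.7 11.2]
top [376. 182.] 95 ctr [ 0.5487 -0.0248] r 0.0219 lane [59.1 10.8]
top [397. 184.] 107 ctr [ 0.5407 -0.0791] r 0.0244 lane [113.8   7.6]
top [368. 188.] 180 ctr [ 0.5364 -0.0036] r 0.0424 lane [39.  -3.3]
top [391. 190.] 36 ctr [ 0.5309 -0.0675] r 0.0147 lane [103.2  -3.1]
side [283. 168.] 141 ctr [ 0.5319 -0.0446] r 0.0569 lane [80.2 -4.1]
side [277. 171.] 143 ctr [ 0.5506 -0.046 ] r 0.0578 lane [80.1 14.6]
side [291. 186.] 90 ctr [0.5499 0.0287] r 0.0206 lane [5.7 7.5]
side [262. 212.] 99 ctr [0.6594 0.0691] r 0.0168 lane [-44.1 112.9]
```

>>> {"op": "carry_out", "data": {"steps": [0,-0.004,-0.04,0,0,0,-0.005,-0.055,0,0,0,-0.005,-0.055,0,0]}}

```text
clock: 26.1
position: [0.5538, 0.124, 0.0387]
ee_rot: [-1.166, 1.275, -1.273]
force: [0.6, 4.6, -0.0]
width: 0.21
```

>>> {"op": "carry_out", "data": {"steps": [0,0.01,0.1,0,0,0,0.04,0.4,0,0,0,0.08,0.9,0,0,0,0.09,1,0,0,0,0.09,1,0,0]}}

```text
clock: 26.6
position: [0.5622, 0.2263, 0.0382]
ee_rot: [-1.169, 1.272, -1.27]
force: [-0.2, -1.1, 0.4]
width: 0.209
```

>>> {"op": "carry_out", "data": {"steps": [0,0.03,0.4,0,0,0,0.03,0.4,-0.15,0,0,0.03,0.4,-0.3,0,0,0.03,0.4,-0.34,0,0,0.03,0.4,-0.34,0,0.5,0.03,0.4,-0.34,0,0.5,0.03,0.4,-0.34,0,0.5,0.03,0.4,-0.34,0,0.5,0.03,0.4,0.1,0,0.5,0.03,0.7,0.6,0,0.5,0.03,1,0.6,0,0.5,0.03,1,0.6,0]}}

```text
clock: 27.8
position: [0.5659, 0.3298, 0.1007]
ee_rot: [-1.163, 1.27, -1.267]
force: [-0.1, 0.6, -0.2]
width: 0.501
```

```bash
python3 look.py 15; python3 - <<'E'
from h import *
a=cv2.imread('pics/top_15.png')[120:250,240:440];b=cv2.imread('pics/side_15.png')[110:290,210:390]
cv2.imwrite('pics/v15.png',cv2.hconcat([cv2.resize(a,(480,312)),cv2.resize(b,(312,312))]))
E
```

```text
tcp lane [-295.6   -2.8] [0.5659 0.3298 0.1007] w 0.5010863563035413 27.8 [-0.1  0.6 -0.2]
top [341. 141.] 105 ctr [0.6575 0.0686] r 0.0167 lane [-43.4 111.1]
top [359. 180.] 103 ctr [0.5505 0.0201] r 0.0242 lane [14.2  8.7]
top [377. 182.] 85 ctr [ 0.549  -0.0271] r 0.0194 lane [61.3 11.4]
top [398. 184.] 119 ctr [ 0.5424 -0.0821] r 0.0299 lane [116.7   9.6]
top [366. 188.] 196 ctr [5.368e-01 2.000e-04] r 0.0465 lane [35.2 -3.2]
top [391. 190.] 38 ctr [ 0.5272 -0.0661] r 0.0168 lane [102.1  -6.9]
top [405. 192.] 37 ctr [ 0.5253 -0.0984] r 0.0102 lane [134.4  -6. ]
side [283. 168.] 142 ctr [ 0.5326 -0.0433] r 0.0559 lane [78.9 -3.6]
side [277. 171.] 145 ctr [ 0.555  -0.0459] r 0.0577 lane [79.6 18.9]
side [293. 186.] 120 ctr [0.5428 0.0231] r 0.0254 lane [11.9  0.8]
side [262. 212.] 101 ctr [0.6601 0.069 ] r 0.0168 lane [-44.  113.7]
```

View pics/v15.png

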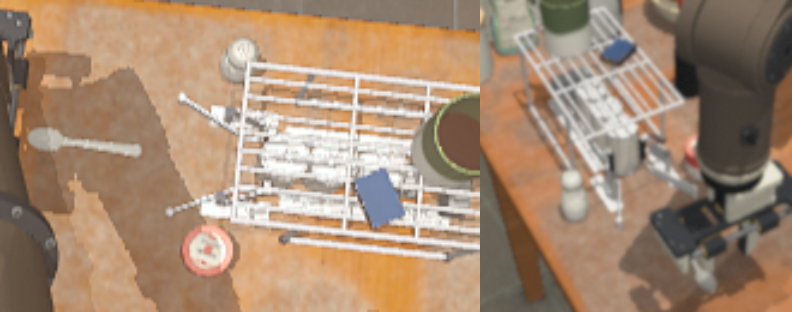

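The last view shows three white tins upright in single file at about 14, 67 and 120 mm past the rollers. The salt shaker and pot are where they were, and the spoon is back on the table with the hand clear.

```bash
python3 -c "
from cell import arm
print(arm.sign_off())"
```

```text
the job is handed in; nothing more can be done
None
```

The three white tins are upright in single file in the tray, past the rollers, and I handed the job in at about 28 s of the 67 s allowed.

**How I did it:** I carried each tin to the tray mouth, then used each new tin, pushed with shut fingers, to drive the one ahead past the rollers. The interface only turns the hand about the vertical, so it could not lean back to reach under the deck. For the last tin I gripped the loose teaspoon and pushed with its handle. I then laid the spoon back on the table, a little upstream of the mouth, so it is not where it started.

**Last checks:**
- **Forces:** The most I read while pushing was about 12.5 N. It fell to 1–2 N as the second and third tins slipped past the rollers, and read about 4.6 N at the end of the last push. These are readings at the end of each move, so brief peaks could have been higher.
- **Tins:** After the hand backed off, the last tin measured about 12–14 mm past the rollers. The two ahead of it appeared near 67 and 120 mm. Those two are less exact because the deck wires break up the view.
- **Other objects:** The salt shaker measured within about 2 mm of its starting place. I checked the pot by eye only, and it had not visibly moved. The hand was touching nothing.
- **Cameras:** The two views disagreed by about 3 mm, so I averaged them.

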